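# Open the tape-topped jar

## Robot

A 6-joint arm with a two-finger parallel gripper is mounted at the origin on the work surface. World frame = base frame: x ahead of the robot, y to its left, z up, the work surface at z = 0. Lengths are in m, angles in degrees, forces in N, time in s.
With the tool pointing down it reaches from about 0.3 to 0.75 m from the base axis. Payload 8.5 kg.
Tool frame: the origin (TCP) lies on the centre line of the jaws, within the pads' length; the fingertips stand 11 mm ahead of it and the grasp point (between the pads) lies 8 mm behind it; x points along the fingers, y is the direction in which the jaws open and shut, and the axes are right-handed (so a half turn about x gives the same grasp; the last joint's range is limited). The gripper opens to 85 mm and grips with 20 to 120 N. Pads are 22 mm wide; open, the fingers measure 114 mm over their backs; the gripper's body (76 mm by 85 mm) begins 54 mm behind the grasp point. The pads swing forward as they close: fully open they stand 13 mm farther back than shut.
Start: joints at [-84.758, 21.807, 74.336, -0, 83.858, -12.336], TCP at [0.166, -0.524, 0.21] pointing down, gripper open.
Joint ranges: [-178.18, 178.18], [-50.72, 133.34], [12.68, 142.11], [-81.47, 261.47], [9.98, 163.14], [-165.26, 165.26]. Speed limits (degrees/s): [136.94, 136.94, 180, 180, 180, 180].

## Interface

Orientations are given as a 3x3 rotation matrix whose columns are the frame's x, y, z axes.
In Python, from rig import env gives the robot as it stands.
- The arm moves only by the tool carry_out, never from a script. Its argument "motion" is a list that holds one entry, the list of rows, each a list of 7 numbers: the shift along the tool's x, y, z in cm, then the turn, a rotation vector about the tool's x, y, z in rad, then the finger opening in cm, from 0 to 8.54. A call has 1 to 5 rows; each row is the pose to reach, as a shift and turn from the pose commanded when the call began, along the tool's axes at that moment; what a row does not reach only later rows make up. A row lasts 1/12 s, in which the tool goes at most 41.7 mm and 7.16 degrees, less where a joint would pass 70% of its speed; a pose out of reach is approached as far as the arm can. A call with a gripper value outside its range is refused whole. The fingers move at their own pace and stop on an object; "grip_force" is the grip in N (left out, the last holds). Time passes only in rows, so rows that repeat a pose let the fingers close. It gives the time, the measured TCP pose, the force and the opening at its end, in the units of the state.
- env.observe(): the state, without advancing time (a new reading comes with each control period).
- env.get_image(name): name is "scene" or "side" or "wrist"; returns a dict with "image" (420x560x3 uint8, red, green, blue), "fov_y" (degrees; the focal length in pixels is half the picture's height over the tangent of half this angle, whatever the lens; pixels are square), "cx", "cy" (the principal point, pixels), "R" (3x3) and "t" (3): a world point X has camera coordinates R X + t. Camera axes: x right, y down, z forward; pixel columns grow to the right and rows downward; lengths in m; the calibration is good to about 2 mm. A picture is of the moment at which its call begins. There is no depth.
- env.close_job(): hands the job in, once; it reports no verdict.
The state is a dict: "time_s": time; "q": joint angles; "qvel": joint speeds; "joint_efforts": joint torques, N m; "position": TCP position; "tool_rot": TCP orientation; "ft_force": force on the tool from outside, world axes, zero at the start; "wrist_torque": the same for the moment, N m; "grip_width": finger opening in m.
Only numpy, scipy, OpenCV 4.12 (cv2) and the standard library are available. Lean on these libraries where they do the work, as an engineer would, in place of code of your own. Each camera call takes 0.05 s, during which the arm holds its last target. There are 200 camera calls.

## Task

Lift the yellow tape roll straight up off the post on the jar's cap and set it down flat on the round cork coaster, without dropping it. Then, with the square jar staying down in the grey holder that keeps it from turning, unscrew the tight red cap counter-clockwise, stop turning once the threads let go, and raise it level so that its lower edge is about 2 cm above the jar's mouth. Finish while still holding the cap there, centred over the jar; leave the teacup, wrist rest and laptop stand alone.

Things in the scene. Friction and masses are not known exactly. Their poses are not given: they have to be found in the camera images.
- tape: yellow tape roll with a brown cardboard core, a ring 62 mm in outer diameter, 20 mm tall, with a 33 mm hole, about 60 g, lying flat around the post on top of the cap at the start. Origin: centre of its underside; z up along the ring's axis. It is wider than the cap, so the cap's rim cannot be gripped until the roll is off
- cap: red round screw cap, 56 mm wide, 30 mm tall (upper 12 mm solid, skirt below), about 60 g, with a central wooden post, 20 mm wide, 28 mm tall above the flat top. Origin: centre of the lower edge, 58 mm above the jar's origin when tight; z up. It unscrews counter-clockwise from above; takes 0.15 to 0.35 N m, rises 2 mm while turning, then a spring seal lifts it 1 to 2 mm more as it comes free
- cap_tick (a point): white pointer mark on the cap's flat top, 24 mm from the axis along the cap's x, 30 mm above the cap's origin. Tight, it points along the jar's x; it starts 0 to 14 degrees counter-clockwise of that. The threads let go 60 to 70 degrees counter-clockwise of the jar's x; from 70 to 150 degrees the cap lifts straight off. Stop before 110 degrees
- jar: squat square glass jar, body 72 x 72 mm and 48 mm tall, then a round neck 39 mm in diameter whose mouth is 74 mm above the origin (a black seal in the mouth springs up to 6 mm above it), about 350 g, loose but standing in the holder. Origin: centre of its underside; z up, x and y square to its sides
- cradle: grey plastic jar holder fixed to the tray: 92 x 92 mm and 22 mm tall, with a 76 mm square pocket whose floor is 4 mm above the origin (so the jar has 2 mm of play on each side and turns about 4 degrees at most). Origin: centre of its underside, on the tray's surface, z up
- coaster: round cork coaster fixed to the tray, 110 mm in diameter, 6 mm thick. Origin: centre of its underside, on the tray's surface; its top is 6 mm above the origin
- tray: birch plywood lap tray, fixed, 420 mm (its x) by 560 mm (its y), surface 10 mm above the origin, with a rim 16 mm tall. Origin: centre of its underside
- cup: white ceramic teacup, 74 mm wide and 55 mm tall, with a handle on its +y side, standing loose between holder and coaster. Origin: centre of its underside. Not to be disturbed
- wrist_rest: blue silicone wrist rest, 62 x 300 mm (x, y) and 20 mm tall, lying loose along the tray's edge nearest the robot. Origin: centre of its underside. Not to be disturbed
- laptop_stand: folded aluminium laptop stand, about 42 x 260 mm (x, y) and up to 29 mm tall, lying loose along the tray's far edge. Origin: centre of its underside. Not to be disturbed
Mind the look-alikes: they are no part of the job. What is meant by the tape is not green or purple, and is the smaller of those in its own colour.

How it is judged:
By the outcome, as a careful person would: the job done as asked, in the order asked, and still so for the second after the job is handed in, while the arm keeps its last pose, push and grip.
It also fails if it takes over 64 s, if anything falls off the work surface, if the arm or the gripper's body presses on something with over 40 N, if the wrist force passes 120 N, or if a joint passes its speed limit or range.

## Working session

There is one attempt and no reset: what is moved stays moved. The work goes in short steps, Python scripts to look and compute and a tool call to move; the robot and the scene stay as the last step left them, time stands still between calls to the robot, and variables do not carry over. Pictures are saved under pics/ and viewed, on a budget of 10 in all, crops included, one or two more only if the job needs it, and the job is handed in when it is done.

Besides the shell and the picture viewer there is one more tool, called after "Emit:" in YAML: its name, and indented under it one key for each argument. carry_out: Moves the arm, as the interface text tells. Its arguments: {"type":"object","properties":{"motion":{"type":"array","items":{"type":"array","items":{"type":"array","items":{"type":"number"}}}},"grip_force":{"type":"number"}},"required":["motion"]}

```bash
ls; mkdir -p pics
cat > h.py <<'E'
import numpy as np, cv2
from rig import env
def snap(n,fn):
    d=env.get_image(n); cv2.imwrite('pics/'+fn,cv2.cvtColor(d['image'],cv2.COLOR_RGB2BGR)); return d
def ray(d,u,v):
    f=d['image'].shape[0]/2/np.tan(np.radians(d['fov_y'])/2)
    R=np.array(d['R']);t=np.array(d['t'])
    return -R.T@t, R.T@np.array([(u-d['cx'])/f,(v-d['cy'])/f,1])
def onz(d,u,v,z):
    o,r=ray(d,u,v); return o+r*(z-o[2])/r[2]
def proj(d,X):
    f=d['image'].shape[0]/2/np.tan(np.radians(d['fov_y'])/2)
    c=np.array(d['R'])@np.array(X)+np.array(d['t']); return f*c[0]/c[2]+d['cx'],f*c[1]/c[2]+d['cy']
E
python3 - <<'E'
from h import *
import pickle
D={n:snap(n,n+'0.png') for n in('scene','side')}
pickle.dump(D,open('d0.pkl','wb'))
a=np.hstack([D[n]['image'] for n in D]) 
for n in D: print(n,D[n]['fov_y'],D[n]['cx'],D[n]['cy'],ray(D[n],280,210))
s=env.observe();print(s['time_s'],s['position'],np.round(s['tool_rot'],3),s['grip_width'])
E
```

```text
pics
scene 54.53191829132402 280.56763887283967 208.9243753933765 (array([ 0.89020535, -0.37410264,  0.85743846]), array([-0.4470264 ,  0.27678307, -0.85062768]))
side 54.71455217415649 284.5311031669352 209.158017189204 (array([0.28556747, 0.66297144, 0.57975598]), array([ 0.22216572, -0.82810513, -0.51479435]))
0.1 [ 0.16607402 -0.52402423  0.20926945] [[-0.     0.302 -0.953]
 [ 0.001 -0.953 -0.302]
 [-1.    -0.001 -0.   ]] 0.08566663015803114
```

View pics/scene0.png

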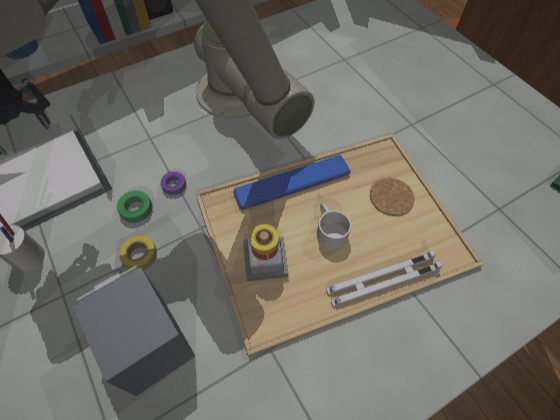

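View pics/side0.png

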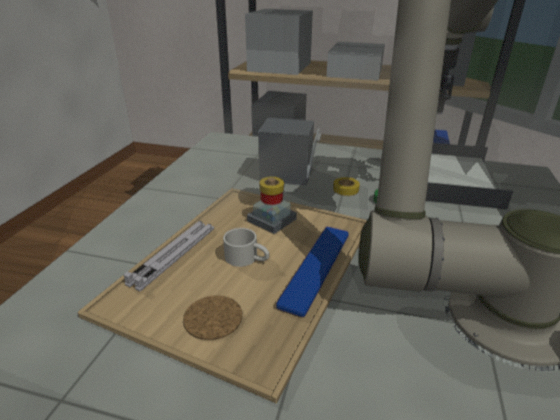

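The scene view shows the tape on the cap near (265,238), the coaster near (392,196) and the cup near (334,230). In the side view the tape is near (271,185) and the coaster near (213,317). Next I measure them.

```bash
cat > m.py <<'E'
from h import *
import pickle
D=pickle.load(open('d0.pkl','rb'))
def comp(mask,u,v):
    n,l,s,c=cv2.connectedComponentsWithStats(mask.astype(np.uint8)); 
    i=min((k for k in range(1,n) if s[k,4]>40),key=lambda k:np.hypot(*(c[k]-[u,v])))
    return l==i,s[i],c[i]
def tri(a,b):
    A=[];y=[]
    for o,r in(a,b):
        r=r/np.linalg.norm(r);P=np.eye(3)-np.outer(r,r);A.append(P);y.append(P@o)
    X=np.linalg.lstsq(np.vstack(A),np.hstack(y),rcond=None)[0]
    return X,[np.linalg.norm(P@X-q) for P,q in zip(A,y)]
if __name__=='__main__':
    T={}
    for n,tp,co in(('scene',(265,238),(392,196)),('side',(271,185),(213,317))):
        d=D[n];h=cv2.cvtColor(d['image'],cv2.COLOR_RGB2HSV)
        Y=(h[...,0]>20)&(h[...,0]<35)&(h[...,1]>150)&(h[...,2]>80)
        m,s,c=comp(Y,*tp);m0=m
        hull=cv2.convexHull(np.argwhere(m)[:,::-1].astype(np.int32));M=cv2.moments(hull);ct=(M['m10']/M['m00'],M['m01']/M['m00'])
        C=(h[...,0]>5)&(h[...,0]<20)&(h[...,1]>85)&(h[...,2]<200)
        w=np.zeros_like(C);w[co[1]-35:co[1]+35,co[0]-45:co[0]+45]=1
        m,s2,c2=comp(C&w,*co)
        print(n,'tape',s,ct,'coaster',s2,c2, d['image'][co[1],co[0]],h[co[1],co[0]],h[co[1]+28,co[0]])
        T[n]=(ray(d,*ct),ray(d,*c2))
        print(' tape@.112',onz(d,*ct,.112),'coaster@.016',onz(d,*c2,.016))
    for k in 0,1: print(tri(T['scene'][k],T['side'][k]))
E
python3 m.py
```

```text
Traceback (most recent call last):
  File "m.py", line 19, in <module>
    m,s,c=comp(Y,*tp);m0=m
          ~~~~^^^^^^^
  File "m.py", line 6, in comp
    i=min((k for k in range(1,n) if s[k,4]>40),key=lambda k:np.hypot(*(c[k]-[u,v])))
ValueError: min() iterable argument is empty
```

```bash
python3 - <<'E'
from m import *
h=cv2.cvtColor(D['scene']['image'],cv2.COLOR_RGB2HSV)
print(h[222:262:4,265].tolist());print(h[238,250:282:3].tolist());print(h[196,385:430:5].tolist())
h=cv2.cvtColor(D['side']['image'],cv2.COLOR_RGB2HSV)
print(h[176:206:3,271].tolist(),h[317,205:255:5].tolist())
E
sed -i 's/h\[...,0\]>20)&(h\[...,0\]<35)&(h\[...,1\]>150)&(h\[...,2\]>80)/h[...,0]>20)\&(h[...,0]<35)\&(h[...,1]>130)\&(h[...,2]>60)/' m.py; python3 m.py
```

```text
[[17, 74, 104], [27, 141, 173], [18, 93, 88], [16, 92, 156], [15, 91, 138], [16, 89, 80], [27, 142, 172], [24, 145, 137], [16, 140, 89], [4, 151, 88]]
[[24, 144, 110], [27, 141, 173], [17, 84, 76], [8, 109, 75], [16, 90, 141], [15, 91, 138], [16, 84, 82], [10, 110, 81], [27, 143, 170], [26, 145, 172], [108, 10, 123]]
[[16, 102, 138], [16, 100, 135], [16, 106, 132], [16, 104, 133], [16, 101, 126], [16, 103, 119], [20, 77, 173], [18, 80, 168], [18, 80, 169]]
[[24, 81, 94], [18, 92, 119], [17, 97, 95], [24, 129, 119], [24, 172, 120], [25, 186, 104], [22, 177, 95], [1, 191, 92], [2, 219, 93], [2, 181, 96]] [[17, 109, 105], [15, 114, 105], [17, 114, 112], [18, 114, 105], [17, 114, 107], [17, 106, 108], [19, 109, 105], [19, 114, 96], [19, 83, 129], [20, 83, 135]]
scene tape [249 224  30  30 442] (263.7866966741685, 238.58439609902476) coaster [ 370  178   45   37 1291] [391.80867545 196.17505809] [131 107  79] [ 16 101 131] [ 18  82 172]
 tape@.112 [ 0.54080684 -0.19588521  0.112     ] coaster@.016 [0.55509506 0.15986393 0.016     ]
side tape [260 177  24  18 259] (271.60211800302574, 185.3535047907211) coaster [ 168  282   90   70 4248] [210.92608286 316.40183616] [108  87  60] [ 17 113 108] [ 18  88 154]
 tape@.112 [ 0.53871036 -0.19897617  0.112     ] coaster@.016 [0.55248881 0.16441695 0.016     ]
(array([ 0.53950464, -0.19653689,  0.11250922]), [np.float64(0.0015418808334192197), np.float64(0.0015418808334193134)])
(array([0.55390462, 0.16176629, 0.01300442]), [np.float64(2.9355820828222927e-06), np.float64(2.9355820830197175e-06)])
```

Two-view triangulation agrees with the nominal heights: tape at about (0.540, -0.197, 0.112), coaster at about (0.554, 0.162). Now I move over the tape, keeping the present yaw.

Emit:
carry_out:
  motion:
    - [[0,-1.5,-3.5,0,0,0,8.5],[0,-3.0,-7.0,0,0,0,8.5],[0,-4.5,-10.5,0,0,0,8.5],[0,-6.0,-14.0,0,0,0,8.5],[0,-7.5,-17.5,0,0,0,8.5]]

```text
time_s: 0.52
position: [0.3112, -0.3985, 0.2096]
tool_rot: [[-0.0, 0.302, -0.953], [0.001, -0.953, -0.302], [-1.0, -0.001, 0.0]]
ft_force: [0.1, -0.5, 0.4]
grip_width: 0.0849
```

Emit:
carry_out:
  motion:
    - [[0,-1.5,-3.5,0,0,0,8.5],[0,-3.0,-7.0,0,0,0,8.5],[0,-4.5,-10.5,0,0,0,8.5],[0,-6.0,-14.0,0,0,0,8.5],[0,-7.5,-17.5,0,0,0,8.5]]

```text
time_s: 0.93
position: [0.4555, -0.274, 0.2096]
tool_rot: [[-0.0, 0.302, -0.953], [0.0, -0.953, -0.302], [-1.0, -0.0, 0.0]]
ft_force: [0.6, -1.0, -0.3]
grip_width: 0.0851
```

Emit:
carry_out:
  motion:
    - [[0,-1.6,-3.5,0,0,0,8.5],[0,-3.2,-7.0,0,0,0,8.5],[0,-4.9,-10.5,0,0,0,8.5],[0,-4.9,-10.5,0,0,0,8.5]]

```text
time_s: 1.27
position: [0.5431, -0.1925, 0.2091]
tool_rot: [[0.0, 0.307, -0.952], [0.002, -0.952, -0.307], [-1.0, -0.002, -0.001]]
ft_force: [0.4, -1.9, -0.9]
grip_width: 0.0852
```

Run:
```python
from h import *
import pickle
d=snap('wrist','w1.png');pickle.dump(d,open('w1.pkl','wb'))
s=env.observe();print(s['time_s'],s['position'],np.round(s['tool_rot'],4),s['q'],s['grip_width'],ray(d,280,210))
```

```text
1.3167 [ 0.54128092 -0.19460223  0.20907042] [[-7.000e-04  3.064e-01 -9.519e-01]
 [ 8.000e-04 -9.519e-01 -3.064e-01]
 [-1.000e+00 -1.000e-03  4.000e-04]] [-3.15706661e+01  2.44193258e+01  7.02278514e+01  1.79992486e-02
  8.54128794e+01  4.05835550e+01] 0.0849896136787322 (array([ 0.62091127, -0.16700976,  0.37412526]), array([-0.29916558, -0.10565951, -0.94839494]))
```

View pics/w1.png

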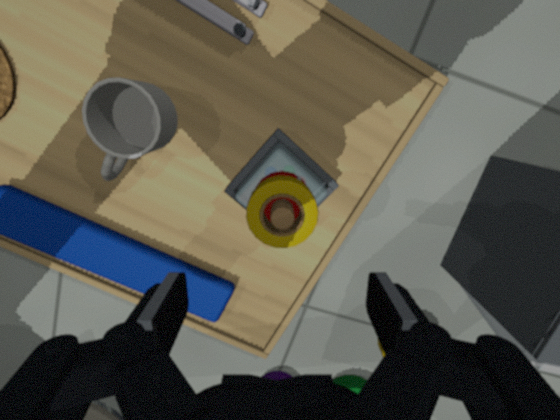

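The wrist view shows the tape ring near (283,211), with the red cap and post visible through its hole. The open fingers are at (160,310) and (390,310). I'll refine the tape centre from this.

```bash
cat > tp.py <<'E'
from h import *
import pickle,sys
def yel(d,u,v,z,hi=(20,35)):
    h=cv2.cvtColor(d['image'],cv2.COLOR_RGB2HSV)
    Y=((h[...,0]>hi[0])&(h[...,0]<hi[1])&(h[...,1]>130)&(h[...,2]>60)).astype(np.uint8)
    w=np.zeros_like(Y);cv2.circle(w,(u,v),50,1,-1);Y&=w
    hull=cv2.convexHull(np.argwhere(Y)[:,::-1].astype(np.int32))
    P=np.array([onz(d,*p[0],z)[:2] for p in hull],np.float32)
    c,r=cv2.minEnclosingCircle(P);return c,r,P.mean(0)
E
python3 - <<'E'
from tp import *
d=pickle.load(open('w1.pkl','rb'));c,r,m=yel(d,283,211,.122)
s=env.observe();p=s['position'];R=np.array(s['tool_rot']);print(c,r,m)
print('post',onz(d,284,215,.130))
t=np.array([*c,.114]);print('tool move cm',R.T@(t-p)*100)
# tray edges/ jar yaw: cradle corners in wrist view (top z .032)
q=[onz(d,*u,.032) for u in((279,130),(338,184),(227,190))];print(q)
for k in 1,2: v=q[k]-q[0];print(np.degrees(np.arctan2(v[1],v[0])),np.linalg.norm(v))
print('finger tips proj shut-ref',[proj(d,p+R@[x,0,0]) for x in(0,.011)])
E
```

```text
(0.5395673513412476, -0.19747747480869293) 0.03223598003387451 [ 0.5394245  -0.19600554]
post [ 0.54079142 -0.19867648  0.13      ]
tool move cm [9.50692631 0.23068821 0.24699834]
[array([ 0.59730753, -0.17658562,  0.032     ]), array([ 0.56185479, -0.25718351,  0.032     ]), array([ 0.51725352, -0.1412162 ,  0.032     ])]
-113.74334361683582 0.0880506566755921
156.16322596575748 0.0875193722293061
finger tips proj shut-ref [(np.float64(280.3863242096602), np.float64(257.33973122560775)), (np.float64(280.1982260017468), np.float64(249.1301487885344))]
```

Run:
```python
from tp import *
d=pickle.load(open('w1.pkl','rb'));s=env.observe();p=np.array(s['position']);R=np.array(s['tool_rot'])
for x in(-.02,-.01,0,.01,.02): print(x,[np.round(proj(d,p+R@[x,y,-.011])) for y in(-.0425,.0425)])
```

```text
-0.02 [array([198., 256.]), array([364., 256.])]
-0.01 [array([202., 248.]), array([359., 248.])]
0 [array([206., 240.]), array([355., 240.])]
0.01 [array([210., 233.]), array([351., 233.])]
0.02 [array([213., 227.]), array([347., 227.])]
```

Fingertip height in the open state is uncertain, so I descend partway and check from the side.

Emit:
carry_out:
  motion:
    - [[2.4,0.2,0.25,0,0,0,8.5],[4.8,0.2,0.25,0,0,0,8.5],[7.4,0.2,0.25,0,0,0,8.5],[7.4,0.2,0.25,0,0,0,8.5]]

```text
time_s: 1.65
position: [0.5352, -0.1994, 0.1312]
tool_rot: [[-0.008, 0.301, -0.954], [0.005, -0.954, -0.301], [-1.0, -0.007, 0.006]]
ft_force: [-0.4, 0.1, -0.0]
grip_width: 0.0849
```

```bash
cat > side.py <<'E'
from h import *
import sys
fn=sys.argv[1];n=sys.argv[2];d=env.get_image(n);s=env.observe();p=np.array(s['position']);R=np.array(s['tool_rot'])
u,v=map(int,proj(d,p));print(s['time_s'],p,s['ft_force'],s['grip_width'],'tcp px',proj(d,p),'+11mm',proj(d,p+R@[.011,0,0]),'z=.062',proj(d,[p[0],p[1],.062]))
u=max(u,60);v=max(v,45);im=d['image'][v-45:v+45,u-60:u+60];print('crop origin',u-60,v-45)
cv2.imwrite('pics/'+fn,cv2.cvtColor(cv2.resize(im,None,fx=6,fy=6,interpolation=cv2.INTER_CUBIC),cv2.COLOR_RGB2BGR))
E
python3 side.py s2.png side
```

```text
1.7 [ 0.53639437 -0.19994008  0.13402731] [ 0.4666948  -0.11220663  1.03566057] 0.08495041440053004 tcp px (np.float64(272.5499812095704), np.float64(177.34959362090189)) +11mm (np.float64(272.5931700429625), np.float64(181.3482215603457)) z=.062 (np.float64(272.7203887517131), np.float64(202.69274216607752))
crop origin 212 132
```

View pics/s2.png

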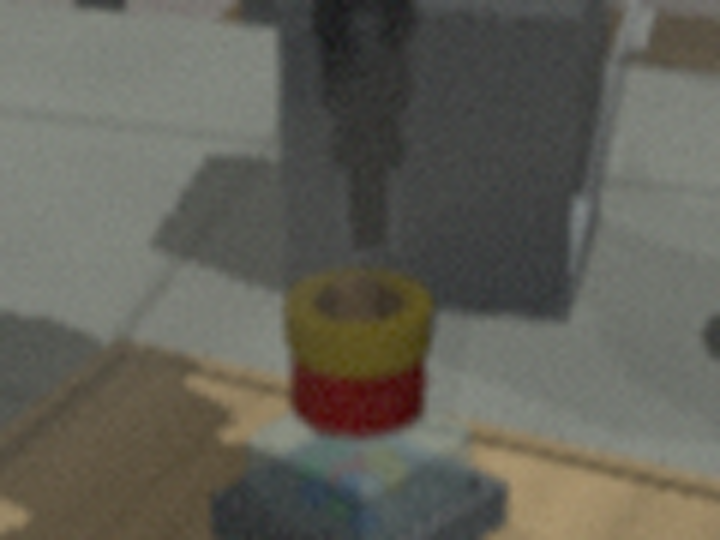

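Run:
```python
from tp import *
d=pickle.load(open('d0.pkl','rb'))['side'];s=env.observe();p=np.array(s['position']);R=np.array(s['tool_rot'])
for x in(-.04,-.03,-.02,-.01,0,.011): print(x,[np.round(proj(d,p+R@[x,y,0]),1) for y in(-.0425,-.05,.0425)])
w=env.get_image('wrist');cv2.imwrite('pics/w2.png',cv2.cvtColor(w['image'],cv2.COLOR_RGB2BGR))
for x in(-.04,-.02,0,.011): print(x,[np.round(proj(w,p+R@[x,y,z])) for y in(-.0425,.0425) for z in (-.011,.011)])
print(p,s['q'],env.observe()['position'])
```

```text
-0.04 [array([272.9, 169.9]), array([272.9, 171.3]), array([272. , 155.5])]
-0.03 [array([272.9, 173.8]), array([273. , 175.2]), array([272. , 159.1])]
-0.02 [array([272.9, 177.7]), array([273. , 179.1]), array([272. , 162.8])]
-0.01 [array([273. , 181.5]), array([273.1, 182.9]), array([272.1, 166.4])]
0 [array([273. , 185.3]), array([273.1, 186.7]), array([272.1, 170. ])]
0.011 [array([273.1, 189.4]), array([273.1, 190.8]), array([272.2, 173.9])]
-0.04 [array([183., 272.]), array([188., 313.]), array([373., 272.]), array([369., 313.])]
-0.02 [array([194., 252.]), array([198., 289.]), array([362., 252.]), array([358., 289.])]
0 [array([203., 236.]), array([206., 271.]), array([353., 236.]), array([350., 270.])]
0.011 [array([207., 229.]), array([210., 262.]), array([348., 229.]), array([346., 262.])]
[ 0.53639437 -0.19994008  0.13402731] [-3.22826603e+01  2.78218606e+01  7.75100767e+01 -1.01380932e-02
  7.49741760e+01  4.02032488e+01] [ 0.53745903 -0.20046897  0.1360172 ]
```

View pics/w2.png

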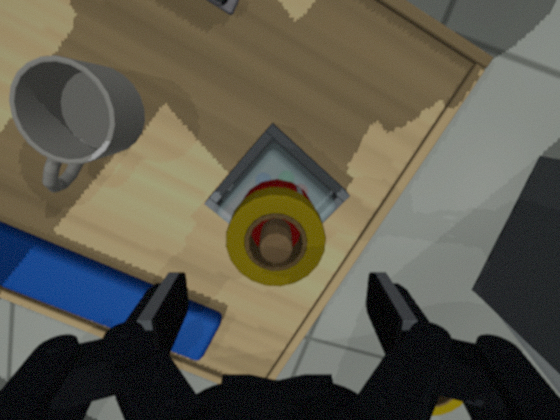

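Both cameras agree that the open fingertips are about 35 mm behind the reported TCP. That doesn't fit the stated 11 mm ahead (about 2 mm behind when fully open). I'll go lower, to a height that is safe under either reading, and look again before closing.

Emit:
carry_out:
  motion:
    - [[2.0,0,0,0,0,0,7.4],[4.0,0,0,0,0,0,7.4],[5.0,0,0,0,0,0,7.4],[5.0,0,0,0,0,0,7.4],[5.0,0,0,0,0,0,7.4]]

```text
time_s: 2.17
position: [0.5384, -0.2004, 0.087]
tool_rot: [[0.001, 0.302, -0.953], [-0.001, -0.953, -0.302], [-1.0, 0.001, -0.001]]
ft_force: [-0.8, -0.6, 0.1]
grip_width: 0.0737
```

```bash
python3 side.py s3.png side; python3 -c "
from tp import *
d=env.get_image('wrist');print(yel(d,*map(int,proj(d,[.5397,-.1977,.122])),.122))"
```

```text
2.2167 [ 0.53863348 -0.20041168  0.08739529] [-0.40252967 -0.15424587  0.57949602] 0.07394121574472202 tcp px (np.float64(271.86026023330913), np.float64(193.7652632896779)) +11mm (np.float64(271.8836086424993), np.float64(197.566513686514)) z=.062 (np.float64(271.9289521657386), np.float64(202.4871425673946))
crop origin 211 148
((0.5381473302841187, -0.19795173406600952), 0.027272425591945648, array([ 0.53890246, -0.1977209 ], dtype=float32))
```

View pics/s3.png

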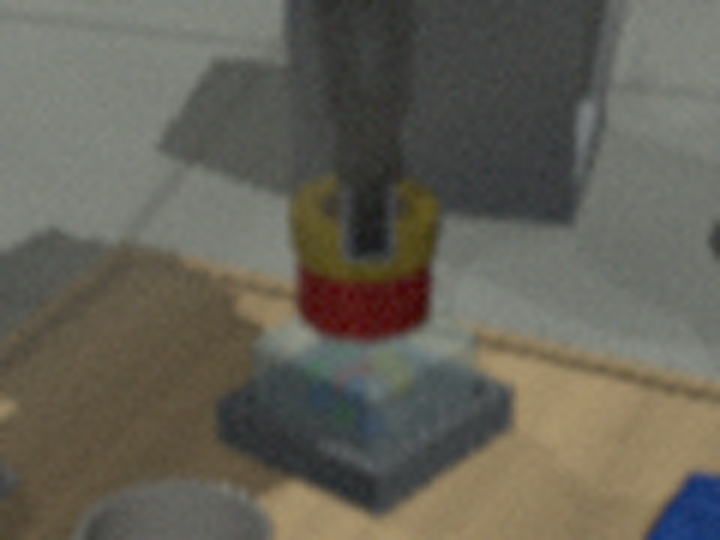

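The near fingertip (crop (368,262)) now overlaps most of the tape wall, about 8 mm above its underside, and will swing further forward as it closes. I centre and close.

Emit:
carry_out:
  motion:
    - [[0,-0.2,0,0,0,0,7.0],[0,-0.2,0,0,0,0,6.6],[0,-0.2,0,0,0,0,6.0],[0,-0.2,0,0,0,0,5.8],[0,-0.2,0,0,0,0,5.8]]
  grip_force: 30

```text
time_s: 2.68
position: [0.5376, -0.1979, 0.087]
tool_rot: [[0.001, 0.302, -0.953], [-0.001, -0.953, -0.302], [-1.0, 0.001, -0.001]]
ft_force: [-2.0, 0.8, 6.6]
grip_width: 0.0611
```

Emit:
carry_out:
  motion:
    - [[0,0,0,0,0,0,5.8],[0,0,0,0,0,0,5.8]]

```text
time_s: 2.85
position: [0.5377, -0.1979, 0.087]
tool_rot: [[0.001, 0.302, -0.953], [-0.001, -0.953, -0.302], [-1.0, 0.001, -0.001]]
ft_force: [-1.8, 2.1, 7.6]
grip_width: 0.0606
```

```bash
python3 side.py s4.png side
```

```text
2.9 [ 0.53767399 -0.19790974  0.08702525] [-1.53029411  1.60091445  7.3690264 ] 0.060838027874616014 tcp px (np.float64(271.95148795853504), np.float64(194.4030535727795)) +11mm (np.float64(271.97621433433795), np.float64(198.2102499119967)) z=.062 (np.float64(272.0181971212666), np.float64(203.00890499008344))
crop origin 211 149
```

View pics/s4.png

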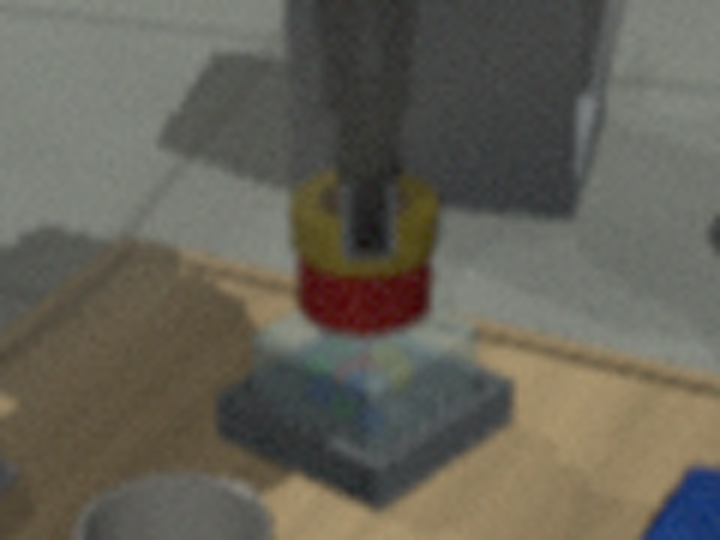

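The pads hold the tape with tips about 5 mm above its underside (crop (368,255)). I lift straight up.

Emit:
carry_out:
  motion:
    - [[-0.8,0,0,0,0,0,5.8],[-2.2,0,0,0,0,0,5.8],[-4.0,0,0,0,0,0,5.8],[-6.0,0,0,0,0,0,5.8],[-7.5,0,0,0,0,0,5.8]]

```text
time_s: 3.32
position: [0.5376, -0.198, 0.1629]
tool_rot: [[0.001, 0.302, -0.953], [-0.001, -0.953, -0.302], [-1.0, 0.001, -0.001]]
ft_force: [-0.5, -0.3, -0.4]
grip_width: 0.0609
```

Emit:
carry_out:
  motion:
    - [[0,0,0,0,0,0,5.8],[0,0,0,0,0,0,5.8]]

```text
time_s: 3.48
position: [0.5375, -0.198, 0.1613]
tool_rot: [[0.001, 0.302, -0.953], [-0.001, -0.953, -0.302], [-1.0, 0.001, -0.001]]
ft_force: [0.1, 0.0, -0.9]
grip_width: 0.061
```

Run:
```python
from tp import *
d=snap('wrist','w5.png');pickle.dump(d,open('w5.pkl','wb'));s=env.observe();p=np.array(s['position']);R=np.array(s['tool_rot'])
print(s['time_s'],p,np.round(R,3),s['ft_force'],s['grip_width'])
print('to coaster, tool cm',R.T@(np.array([.554,.162,p[2]])-p)*100)
D=snap('scene','c5.png')
h=cv2.cvtColor(D['image'],cv2.COLOR_RGB2HSV);w=D['image']
u,v=map(int,proj(D,[.539,-.198,.102]));print(u,v)
im=D['image'][v-60:v+45,u-70:u+70];a=cv2.resize(im,None,fx=4,fy=4,interpolation=cv2.INTER_CUBIC)
d2=env.get_image('side');u,v=map(int,proj(d2,[.539,-.198,.14]));b=cv2.resize(d2['image'][v-53:v+52,u-35:u+35],None,fx=3,fy=4,interpolation=cv2.INTER_CUBIC)
cv2.imwrite('pics/c5z.png',cv2.cvtColor(np.hstack([a,b]),cv2.COLOR_RGB2BGR))
```

```text
3.5333 [ 0.53707549 -0.19775108  0.16027656] [[-0.001  0.302 -0.953]
 [ 0.    -0.953 -0.302]
 [-1.    -0.001  0.   ]] [-0.94027145 -0.1093054  -0.78105659] 0.06098536233527271
to coaster, tool cm [ 1.23283366e-02 -3.37838936e+01 -1.24788294e+01]
262 240
```

View pics/c5z.png

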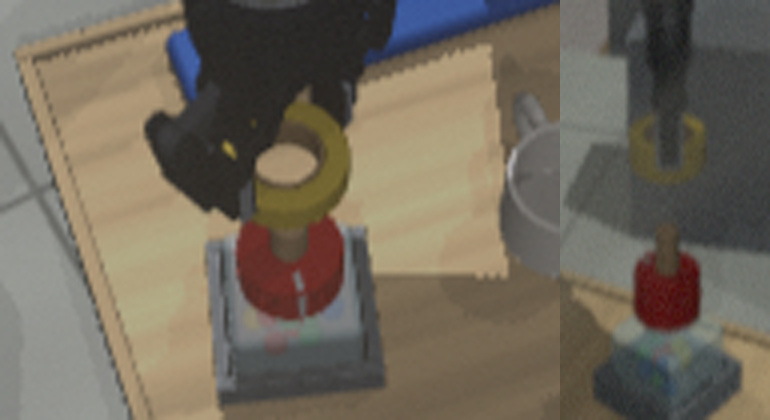

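The tape hangs level, clear of the post, and the cap's white tick shows near crop (298,282). Carrying to the coaster.

Emit:
carry_out:
  motion:
    - [[0,-2.0,-0.75,0,0,0,5.8],[0,-5.0,-1.85,0,0,0,5.8],[0,-8.3,-3.07,0,0,0,5.8],[0,-11.6,-4.29,0,0,0,5.8],[0,-15,-5.55,0,0,0,5.8]]

```text
time_s: 4.05
position: [0.5444, -0.0367, 0.1598]
tool_rot: [[-0.002, 0.301, -0.954], [0.001, -0.954, -0.301], [-1.0, -0.001, 0.002]]
ft_force: [0.5, -0.4, -1.4]
grip_width: 0.0609
```

Emit:
carry_out:
  motion:
    - [[0,-3.3,-1.22,0,0,0,5.8],[0,-6.6,-2.44,0,0,0,5.8],[0,-9.9,-3.66,0,0,0,5.8],[0,-13,-4.8,0,0,0,5.8],[0,-15.5,-5.7,0,0,0,5.8]]

```text
time_s: 4.47
position: [0.5519, 0.1292, 0.1598]
tool_rot: [[-0.002, 0.303, -0.953], [0.0, -0.953, -0.303], [-1.0, -0.001, 0.002]]
ft_force: [-0.4, 0.0, -1.4]
grip_width: 0.0609
```

Emit:
carry_out:
  motion:
    - [[0,-1.8,-0.7,0,0,0,5.8],[0,-3.2,-1.2,0,0,0,5.8],[0,-3.2,-1.2,0,0,0,5.8],[0,-3.2,-1.2,0,0,0,5.8]]

```text
time_s: 4.8
position: [0.5539, 0.1612, 0.1599]
tool_rot: [[-0.002, 0.303, -0.953], [-0.0, -0.953, -0.303], [-1.0, -0.0, 0.002]]
ft_force: [0.5, -0.4, 0.1]
grip_width: 0.0611
```

Run:
```python
from tp import *
s=env.observe();p=np.array(s['position']);R=np.array(s['tool_rot'])
print(s['time_s'],p,np.round(R,3),s['ft_force'],s['grip_width'],s['q'])
print('to coaster, tool cm',R.T@(np.array([.554,.162,.001])-p)*100)
```

```text
4.8 [0.55387044 0.16118941 0.15988338] [[-0.002  0.303 -0.953]
 [-0.    -0.953 -0.303]
 [-1.    -0.     0.002]] [ 0.48962237 -0.40795195  0.14107557] 0.061107244795078314 [ 4.48041091e+00  2.67742236e+01  7.47015404e+01 -1.47807391e-02
  7.86219593e+01  7.68295519e+01]
to coaster, tool cm [15.88826111 -0.07104937 -0.06422948]
```

Emit:
carry_out:
  motion:
    - [[3.5,0,0,0,0,0,5.8],[7.2,0,0,0,0,0,5.8],[11,0,0,0,0,0,5.8],[14,0,0,0,0,0,5.8],[14.8,0,0,0,0,0,5.8]]

```text
time_s: 5.22
position: [0.5516, 0.1594, 0.0081]
tool_rot: [[-0.009, 0.301, -0.954], [-0.001, -0.954, -0.301], [-1.0, -0.002, 0.008]]
ft_force: [-0.4, -0.2, -1.4]
grip_width: 0.061
```

Emit:
carry_out:
  motion:
    - [[0.15,0,0,0,0,0,5.8],[0.3,0,0,0,0,0,5.8],[0.5,0,0,0,0,0,5.8],[0.7,0,0,0,0,0,5.8],[0.7,0,0,0,0,0,5.8]]

```text
time_s: 5.63
position: [0.5548, 0.1609, 0.0068]
tool_rot: [[0.002, 0.302, -0.953], [0.0, -0.953, -0.302], [-1.0, 0.0, -0.002]]
ft_force: [0.3, -0.0, -0.1]
grip_width: 0.0608
```

Emit:
carry_out:
  motion:
    - [[0.1,0,0,0,0,0,5.8],[0.2,0,0,0,0,0,5.8],[0.3,0,0,0,0,0,5.8],[0.3,0,0,0,0,0,5.8]]

```text
time_s: 5.97
position: [0.5542, 0.1609, 0.0028]
tool_rot: [[-0.0, 0.302, -0.953], [0.0, -0.953, -0.302], [-1.0, -0.0, 0.0]]
ft_force: [0.8, 0.2, -1.3]
grip_width: 0.0607
```

Emit:
carry_out:
  motion:
    - [[0.1,0,0,0,0,0,5.8],[0.1,0,0,0,0,0,5.8],[0.2,0,0,0,0,0,5.8],[0.2,0,0,0,0,0,5.8]]

```text
time_s: 6.3
position: [0.5542, 0.1609, 0.0007]
tool_rot: [[-0.0, 0.302, -0.953], [-0.0, -0.953, -0.302], [-1.0, -0.0, 0.0]]
ft_force: [-0.8, 1.1, -0.8]
grip_width: 0.0611
```

```bash
python3 side.py s6.png side
```

```text
6.35 [0.55422166 0.16091118 0.00071766] [ 0.40117144 -0.30744823 -0.39539851] 0.060977680315410135 tcp px (np.float64(211.4961769240545), np.float64(320.72032335553286)) +11mm (np.float64(211.9754162713554), np.float64(324.84170245486257)) z=.062 (np.float64(208.7001582117661), np.float64(296.61042370883933))
crop origin 151 275
```

Emit:
carry_out:
  motion:
    - [[0.1,0,0,0,0,0,5.8],[0.1,0,0,0,0,0,5.8],[0.2,0,0,0,0,0,5.8],[0.2,0,0,0,0,0,5.8]]

```text
time_s: 6.68
position: [0.5544, 0.161, 0.0003]
tool_rot: [[0.001, 0.302, -0.953], [-0.0, -0.953, -0.302], [-1.0, 0.0, -0.001]]
ft_force: [-4.8, -0.4, 14.0]
grip_width: 0.061
```

```bash
python3 side.py s6.png side
```

```text
6.7333 [5.54402255e-01 1.60932442e-01 3.20927650e-04] [-5.61100449 -0.4444878  12.95770054] 0.06102062352311562 tcp px (np.float64(211.4207526743371), np.float64(320.8595793434415)) +11mm (np.float64(211.89339688123442), np.float64(324.9771431862945)) z=.062 (np.float64(208.6034872480796), np.float64(296.60022260634327))
crop origin 151 275
```

View pics/s6.png

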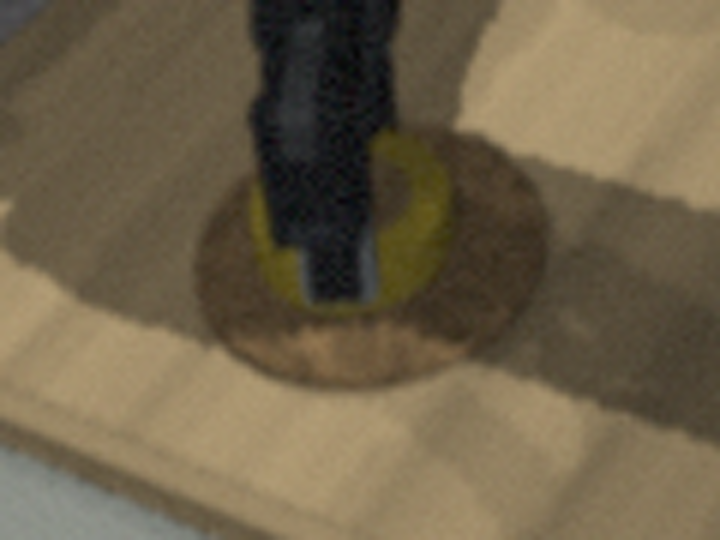

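Contact (13 N) came at the expected height, and the ring sits on the coaster at crop (350,230). I release, raise and go back.

Emit:
carry_out:
  motion:
    - [[-0.1,0,0,0,0,0,5.8],[-0.1,0,0,0,0,0,6.2],[-0.1,0,0,0,0,0,6.6],[-0.1,0,0,0,0,0,7.4],[-0.1,0,0,0,0,0,8.0]]

```text
time_s: 7.15
position: [0.5543, 0.1609, -0.0004]
tool_rot: [[-0.0, 0.302, -0.953], [-0.0, -0.953, -0.302], [-1.0, -0.0, 0.0]]
ft_force: [0.4, -0.3, -0.7]
grip_width: 0.0801
```

Emit:
carry_out:
  motion:
    - [[0,0,0,0,0,0,8.5],[-2,0,0,0,0,0,8.5],[-5.5,0,0,0,0,0,8.5],[-9.5,0,0,0,0,0,8.5],[-13.5,0,0,0,0,0,8.5]]

```text
time_s: 7.57
position: [0.5537, 0.1609, 0.1361]
tool_rot: [[-0.002, 0.302, -0.953], [-0.0, -0.953, -0.302], [-1.0, -0.0, 0.001]]
ft_force: [1.2, 0.4, -0.1]
grip_width: 0.0853
```

Run:
```python
from tp import *
d=pickle.load(open('w5.pkl','rb'))
# tick in w5 wrist view after lift: white pixels on red cap plane z=.102
import math
a=env.get_image('wrist');snapd=a
s=env.observe();p=np.array(s['position']);R=np.array(s['tool_rot']);print(p,s['grip_width'])
u,v=map(int,proj(a,[.554,.161,.036]));print('tape now',u,v,yel(a,u,v,.036))
D=env.get_image('scene');im=D['image'];h=cv2.cvtColor(im,cv2.COLOR_RGB2HSV)
red=((h[...,0]<8)|(h[...,0]>172))&(h[...,1]>120)&(h[...,2]>50)
w=np.zeros(red.shape,bool);u,v=map(int,proj(D,[.539,-.198,.1]));w[v-30:v+30,u-30:u+30]=1
ys,xs=np.where(red&w);print('red',len(xs),xs.min(),xs.max(),ys.min(),ys.max(),u,v)
P=[(x,y,*onz(D,x,y,.102)[:2]) for y in range(ys.min(),ys.max()+1) for x in range(xs.min(),xs.max()+1) if h[y,x,1]<90]
for q in P:
    dx,dy=q[2]-.5395,q[3]+.198; r=math.hypot(dx,dy)
    if .012<r<.03 : print(q[0],q[1],round(r*1000),round(math.degrees(math.atan2(dy,dx))),im[q[1],q[0]])
```

```text
[0.55730883 0.16131549 0.1446773 ] 0.08510652526125435
tape now 277 202 ((0.5519732236862183, 0.15663865208625793), 0.04352588951587677, array([0.55769414, 0.1680747 ], dtype=float32))
red 481 251 277 230 259 262 241
256 230 30 179 [165 143 114]
257 230 29 175 [165 144 114]
258 230 28 171 [166 144 113]
270 230 30 119 [168 145 114]
254 231 30 -172 [165 143 112]
255 231 29 -175 [168 147 118]
256 231 27 -179 [166 145 115]
253 232 29 -166 [165 144 114]
254 232 28 -169 [167 145 114]
263 232 21 149 [144 120  94]
264 232 21 143 [147 123  96]
252 233 29 -160 [169 147 115]
253 233 28 -162 [169 147 117]
254 233 26 -165 [163 131 106]
261 233 19 161 [145 120  95]
262 233 19 155 [145 121  95]
263 233 18 148 [146 122  95]
265 233 19 136 [149 124  99]
266 233 20 130 [153 128 100]
251 234 30 -154 [171 148 117]
252 234 28 -156 [170 148 117]
262 234 16 156 [146 121  95]
263 234 16 148 [146 122  96]
264 234 16 141 [148 124  97]
265 234 17 134 [152 126  99]
266 234 17 127 [153 128 100]
267 234 18 121 [150 125  98]
251 235 28 -150 [170 148 117]
252 235 27 -152 [155 132 105]
264 235 14 139 [148 124  97]
265 235 14 131 [154 128 100]
266 235 15 123 [153 128 100]
251 236 27 -145 [168 146 115]
260 236 13 177 [150 124  98]
265 236 12 127 [154 128 101]
266 236 13 119 [149 124  97]
268 236 16 105 [109  90  72]
276 236 30 82 [153 119 110]
251 237 26 -141 [163 134 110]
267 237 13 105 [134 111  87]
268 237 14 99 [93 79 63]
251 238 25 -136 [158 126 113]
268 238 13 90 [87 74 60]
251 248 29 -86 [117  82  81]
265 248 17 -14 [104  75  72]
266 248 18 -8 [108  96  94]
265 249 20 -16 [106  80  78]
266 249 20 -10 [108 107 106]
267 249 21 -5 [104  72  68]
266 250 22 -12 [108 105 105]
267 250 23 -7 [107  86  84]
266 251 25 -14 [152 149 149]
267 251 25 -9 [153 148 148]
266 252 27 -15 [173 132 133]
267 252 27 -11 [173 130 130]
```

The cap's tick points at about -11° world, and the cradle's x at about -24°, so the tick starts about 13° CCW. Moving back over the jar.

Emit:
carry_out:
  motion:
    - [[0,3.4,1.25,0,0,0,8.5],[0,6.8,2.5,0,0,0,8.5],[0,10.2,3.75,0,0,0,8.5],[0,13.6,5.0,0,0,0,8.5],[0,17,6.25,0,0,0,8.5]]

```text
time_s: 8.08
position: [0.5456, -0.0215, 0.1344]
tool_rot: [[-0.0, 0.302, -0.953], [0.0, -0.953, -0.302], [-1.0, -0.0, 0.0]]
ft_force: [0.6, -0.1, -0.6]
grip_width: 0.0851
```

Emit:
carry_out:
  motion:
    - [[0,3.4,1.25,0,0,0,8.5],[0,6.8,2.5,0,0,0,8.5],[0,10.2,3.75,0,0,0,8.5],[0,13.6,5.0,0,0,0,8.5],[0,16.8,6.1,0,0,0,8.5]]

```text
time_s: 8.5
position: [0.5381, -0.2006, 0.1344]
tool_rot: [[-0.0, 0.302, -0.953], [0.0, -0.953, -0.302], [-1.0, -0.0, 0.0]]
ft_force: [-0.7, -0.2, 0.3]
grip_width: 0.0847
```

Emit:
carry_out:
  motion:
    - [[0,0,0,0,0,0,8.5],[0,0,0,0,0,0,8.5],[0,0,0,0,0,0,8.5]]

```text
time_s: 8.75
position: [0.5384, -0.1981, 0.1343]
tool_rot: [[-0.001, 0.302, -0.953], [0.001, -0.953, -0.302], [-1.0, -0.001, 0.0]]
ft_force: [0.2, 0.0, 0.0]
grip_width: 0.0851
```

```bash
cat > cap.py <<'E'
from tp import *
import math
def cap(d,c0,z,rmax=.029):
    im=d['image'];h=cv2.cvtColor(im,cv2.COLOR_RGB2HSV)
    u,v=map(int,proj(d,[*c0,z]))
    red=((h[...,0]<8)|(h[...,0]>172))&(h[...,1]>110)&(h[...,2]>40)
    w=np.zeros(red.shape,np.uint8);cv2.circle(w,(u,v),80,1,-1);red&=w>0
    hull=cv2.convexHull(np.argwhere(red)[:,::-1].astype(np.int32))
    P=np.array([onz(d,*p[0],z)[:2] for p in hull],np.float32)
    # fit circle
    A=np.c_[2*P,np.ones(len(P))];s=np.linalg.lstsq(A,(P**2).sum(1),rcond=None)[0]
    fit=(s[:2],math.sqrt(s[2]+s[0]**2+s[1]**2))
    m=np.zeros(red.shape,np.uint8);cv2.fillConvexPoly(m,hull,1)
    T=[]
    for y,x in np.argwhere((m>0)&(h[...,1]<80)&(h[...,2]>70)):
        q=onz(d,x,y,z)[:2]-c0;r=np.hypot(*q)
        if .016<r<.030:T.append((*q,))
    T=np.array(T)
    return fit,len(T),(T.mean(0) if len(T) else None)
E
python3 - <<'E'
from cap import *
d=snap('wrist','w7.png');s=env.observe();p=np.array(s['position']);R=np.array(s['tool_rot'])
print(s['time_s'],p,s['grip_width'],proj(d,[.5395,-.198,.102]))
c0=np.array([.5395,-.198])
f,n,t=cap(d,c0,.102);print(f,n,t, t is not None and np.degrees(np.arctan2(t[1],t[0])))
print('move tool cm',R.T@(np.array([*c0,.064])-p)*100)
D=env.get_image('side');u,v=map(int,proj(D,[.554,.161,.026]))
a=cv2.resize(d['image'],(560,420));b=cv2.resize(D['image'][v-35:v+35,u-55:u+55],(240,153))
o=np.zeros((420,800,3),np.uint8);o[:,:560]=a;o[:153,560:]=b;cv2.imwrite('pics/m7.png',cv2.cvtColor(o,cv2.COLOR_RGB2BGR))
h=cv2.cvtColor(D['image'],cv2.COLOR_RGB2HSV);Y=(h[...,0]>20)&(h[...,0]<35)&(h[...,1]>130)&(h[...,2]>40)
w=np.zeros_like(Y);w[v-25:v+25,u-35:u+35]=1;ys,xs=np.where(Y&w);print('tape side',xs.min(),xs.max(),ys.min(),ys.max(),onz(D,(xs.min()+xs.max())/2,(ys.min()+ys.max())/2,.026))
E
```

```text
8.8 [ 0.53854871 -0.19763981  0.13455036] 0.08497145130122911 (np.float64(278.0509124637515), np.float64(230.78089806260428))
(array([ 0.54096696, -0.19709319]), 0.02913859019058957) 124 [ 0.02060757 -0.00578095] -15.670165855793678
move tool cm [ 7.05496645  0.06793035 -0.08192008]
tape side 192 226 296 327 [0.55618615 0.16272658 0.026     ]
```

View pics/m7.png

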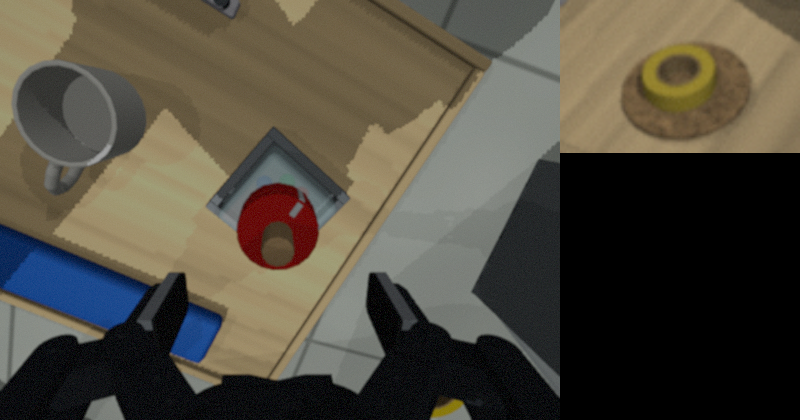

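The tape lies flat on the coaster (inset), and the cap is bare with its tick at (296,210). I descend around the cap, watching the force.

Emit:
carry_out:
  motion:
    - [[1.5,0,-0.1,0,0,0,8.0],[3,0,-0.1,0,0,0,7.6],[4.5,0,-0.1,0,0,0,7.4],[5.6,0,-0.1,0,0,0,7.4],[5.6,0,-0.1,0,0,0,7.4]]

```text
time_s: 9.27
position: [0.5388, -0.1965, 0.0768]
tool_rot: [[-0.003, 0.304, -0.953], [0.002, -0.953, -0.304], [-1.0, -0.003, 0.003]]
ft_force: [-0.5, -0.4, -0.6]
grip_width: 0.0738
```

Emit:
carry_out:
  motion:
    - [[0.5,0,0,0,0,0,7.2],[1.0,0,0,0,0,0,7.2],[1.3,0,0,0,0,0,7.0],[1.3,0,0,0,0,0,7.0],[1.3,0,0,0,0,0,7.0]]

```text
time_s: 9.68
position: [0.5397, -0.1983, 0.066]
tool_rot: [[0.0, 0.302, -0.953], [-0.0, -0.953, -0.302], [-1.0, 0.0, -0.0]]
ft_force: [-0.6, 0.9, 0.3]
grip_width: 0.0699
```

```bash
python3 side.py s8.png side
```

```text
9.7333 [ 0.53974313 -0.19835639  0.06615275] [ 0.80168286 -0.96798641  0.78132624] 0.06989993175371904 tcp px (np.float64(271.2750668798023), np.float64(201.40378361915234)) +11mm (np.float64(271.30625692578866), np.float64(205.1319164449356)) z=.062 (np.float64(271.2875189136686), np.float64(202.81634986868))
crop origin 211 156
```

View pics/s8.png

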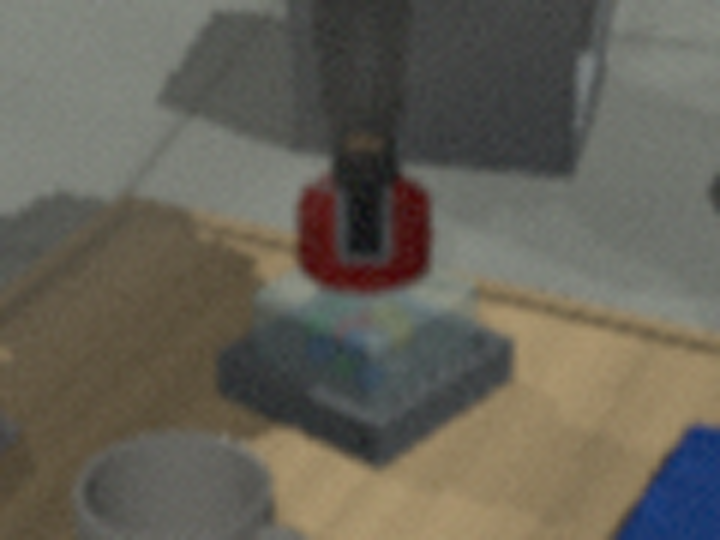

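The finger spans most of the cap's side (crop (365,260)), with the post clear. Closing with 80 N.

Emit:
carry_out:
  motion:
    - [[0,0,0,0,0,0,6.4],[0,0,0,0,0,0,5.9],[0,0,0,0,0,0,5.5],[0,0,0,0,0,0,5.2],[0,0,0,0,0,0,5.2]]
  grip_force: 80

```text
time_s: 10.15
position: [0.5396, -0.1981, 0.0666]
tool_rot: [[0.0, 0.302, -0.953], [-0.0, -0.953, -0.302], [-1.0, 0.0, -0.0]]
ft_force: [-2.2, 1.5, 7.3]
grip_width: 0.0536
```

Emit:
carry_out:
  motion:
    - [[0,0,0,0,0,0,5.2],[0,0,0,0,0,0,5.2]]

```text
time_s: 10.32
position: [0.5396, -0.1981, 0.0666]
tool_rot: [[0.001, 0.302, -0.953], [-0.0, -0.953, -0.302], [-1.0, 0.0, -0.0]]
ft_force: [-2.5, 2.1, 6.0]
grip_width: 0.0534
```

Emit:
carry_out:
  motion:
    - [[0,0,0,-0.05,0,0,5.2],[0,0,0,-0.11,0,0,5.2],[0,0,0,-0.17,0,0,5.2],[0,0,0,-0.17,0,0,5.2]]

```text
time_s: 10.65
position: [0.5399, -0.1985, 0.0668]
tool_rot: [[0.001, 0.462, -0.887], [-0.001, -0.887, -0.462], [-1.0, 0.001, -0.001]]
ft_force: [-0.3, 0.9, 6.6]
grip_width: 0.0536
```

```bash
cat > chk.py <<'E'
from cap import *
import sys
z=float(sys.argv[1]);s=env.observe();R=np.array(s['tool_rot']);print(s['time_s'],np.round(s['position'],4),np.round(s['ft_force'],1),'M',np.round(s['wrist_torque'],2),s['grip_width'],'yaw',np.degrees(np.arctan2(R[1,1],R[0,1])))
d=env.get_image('wrist');c0=np.array([.5397,-.1983])
f,n,t=cap(d,c0,z);print(f,n,t, t is not None and np.degrees(np.arctan2(t[1],t[0])),'q6',s['q'][5])
E
python3 chk.py .102
```

```text
10.65 [ 0.5399 -0.1985  0.0668] [-0.3  0.9  6.6] M [0.17 0.22 0.2 ] 0.05360634267802685 yaw -62.49930683638387
(array([ 0.54256167, -0.19605796]), 0.03032715760794337) 260 [ 0.02128699 -0.00160181] -4.303292849740571 q6 30.52587384299364
```

The cap follows (tick +11° for a 10° tool turn, torque 0.2 N m). I continue with a slight rise.

Emit:
carry_out:
  motion:
    - [[-0.02,0,0,-0.1,0,0,5.2],[-0.03,0,0,-0.2,0,0,5.2],[-0.05,0,0,-0.3,0,0,5.2],[-0.06,0,0,-0.4,0,0,5.2],[-0.06,0,0,-0.4,0,0,5.2]]

```text
time_s: 11.12
position: [0.5402, -0.1987, 0.0675]
tool_rot: [[0.002, 0.772, -0.635], [-0.001, -0.635, -0.772], [-1.0, 0.002, -0.0]]
ft_force: [-0.4, 0.2, 6.1]
grip_width: 0.0533
```

```bash
python3 chk.py .103
```

```text
11.1167 [ 0.5402 -0.1987  0.0675] [-0.4  0.2  6.1] M [0.11 0.19 0.16] 0.053341748435532084 yaw -39.456054833001545
(array([ 0.54191348, -0.195122  ]), 0.03036194460123906) 259 [0.02080578 0.00638738] 17.066510767595773 q6 7.483937845232574
```

Emit:
carry_out:
  motion:
    - [[-0.02,0,0,-0.08,0,0,5.2],[-0.03,0,0,-0.16,0,0,5.2],[-0.05,0,0,-0.24,0,0,5.2],[-0.06,0,0,-0.3,0,0,5.2],[-0.06,0,0,-0.3,0,0,5.2]]

```text
time_s: 11.58
position: [0.54, -0.1985, 0.0679]
tool_rot: [[0.002, 0.925, -0.381], [-0.001, -0.381, -0.925], [-1.0, 0.002, 0.0]]
ft_force: [-0.2, 1.1, 6.2]
grip_width: 0.0533
```

```bash
python3 chk.py .104
```

```text
11.5833 [ 0.54   -0.1985  0.0679] [-0.2  1.1  6.2] M [0.23 0.19 0.13] 0.05331238314390159 yaw -22.386019768952206
(array([ 0.5407699 , -0.19384809]), 0.030264511545268814) 251 [0.01788015 0.01249453] 34.945580688749715 q6 -9.587419655956788
```

Emit:
carry_out:
  motion:
    - [[-0.01,0,0,-0.05,0,0,5.2],[-0.02,0,0,-0.1,0,0,5.2],[-0.03,0,0,-0.15,0,0,5.2],[-0.03,0,0,-0.15,0,0,5.2]]

```text
time_s: 11.97
position: [0.54, -0.1984, 0.0683]
tool_rot: [[0.001, 0.971, -0.239], [-0.001, -0.239, -0.971], [-1.0, 0.002, 0.0]]
ft_force: [-1.0, 1.3, 6.3]
grip_width: 0.0531
```

```bash
python3 chk.py .104
```

```text
11.9667 [ 0.54   -0.1984  0.0683] [-1.   1.3  6.3] M [0.26 0.25 0.07] 0.05306339754814228 yaw -13.825471387295666
(array([ 0.54028138, -0.19378072]), 0.030496326631926324) 245 [0.01551435 0.01511901] 44.260605132211815 q6 -18.14445719537081
```

Emit:
carry_out:
  motion:
    - [[-0.01,0,0,-0.05,0,0,5.2],[-0.03,0,0,-0.1,0,0,5.2],[-0.05,0,0,-0.15,0,0,5.2],[-0.05,0,0,-0.15,0,0,5.2]]

```text
time_s: 12.35
position: [0.5399, -0.1983, 0.0688]
tool_rot: [[0.001, 0.996, -0.091], [-0.0, -0.091, -0.996], [-1.0, 0.001, 0.0]]
ft_force: [-1.4, 1.9, 7.3]
grip_width: 0.0537
```

```bash
python3 chk.py .105
```

```text
12.35 [ 0.5399 -0.1983  0.0688] [-1.4  1.9  7.3] M [0.28 0.3  0.08] 0.05365091087169129 yaw -5.2314913466715876
(array([ 0.53918574, -0.19368793]), 0.030399430593095605) 249 [0.01352997 0.01744535] 52.204155031169606 q6 -26.736085780667658
```

Torque dropped from 0.2 to about 0.07 N m over the last two steps, after about 67° of turn (tick about 75° past the jar's x), so the threads have let go. I start lifting gently.

Emit:
carry_out:
  motion:
    - [[-0.1,0,0,0,0,0,5.2],[-0.2,0,0,0,0,0,5.2],[-0.3,0,0,0,0,0,5.2],[-0.4,0,0,0,0,0,5.2],[-0.4,0,0,0,0,0,5.2]]

```text
time_s: 12.82
position: [0.5396, -0.1983, 0.0719]
tool_rot: [[0.0, 0.996, -0.094], [-0.0, -0.094, -0.996], [-1.0, 0.0, 0.0]]
ft_force: [0.3, 0.2, -0.3]
grip_width: 0.0531
```

```bash
python3 chk.py .108
```

```text
12.8167 [ 0.5396 -0.1983  0.0719] [ 0.3  0.2 -0.3] M [-0.02  0.02  0.03] 0.0530790305522377 yaw -5.389241783673283
(array([ 0.53916923, -0.1936106 ]), 0.030389281325765346) 244 [0.01318897 0.01750754] 53.00815186391556 q6 -26.58483378574357
```

The cap is free: the vertical force is about its own weight. Raising to height.

Emit:
carry_out:
  motion:
    - [[-0.5,0,0,0,0,0,5.2],[-1.0,0,0,0,0,0,5.2],[-1.6,0,0,0,0,0,5.2],[-2.2,0,0,0,0,0,5.2],[-2.8,0,0,0,0,0,5.2]]

```text
time_s: 13.28
position: [0.5397, -0.1983, 0.1007]
tool_rot: [[0.001, 0.996, -0.094], [-0.0, -0.094, -0.996], [-1.0, 0.001, 0.0]]
ft_force: [0.2, -0.5, 0.1]
grip_width: 0.0534
```

Emit:
carry_out:
  motion:
    - [[-0.2,0,0,0,0,0,5.2],[-0.2,0,0,0,0,0,5.2],[-0.2,0,0,0,0,0,5.2],[-0.2,0,0,0,0,0,5.2]]

```text
time_s: 13.62
position: [0.5394, -0.1982, 0.1015]
tool_rot: [[-0.001, 0.996, -0.094], [0.0, -0.094, -0.996], [-1.0, -0.001, -0.0]]
ft_force: [-1.5, -0.3, -0.8]
grip_width: 0.0536
```

```bash
python3 chk.py .138; python3 side.py s9.png side
python3 - <<'E'
from h import *
d=env.get_image('side');h=cv2.cvtColor(d['image'],cv2.COLOR_RGB2HSV)
red=((h[...,0]<8)|(h[...,0]>172))&(h[...,1]>120)&(h[...,2]>40)
u,v=map(int,proj(d,[.54,-.198,.12]));w=np.zeros_like(red);w[v-25:v+25,u-30:u+30]=1
ys,xs=np.where(red&w);print('red',xs.min(),xs.max(),ys.min(),ys.max())
r=ray(d,280,200)[0][:2]-[.54,-.198];r/=np.linalg.norm(r)
for z in(.104,.106,.108,.110,.112):print(z,proj(d,[.54+.028*r[0],-.198+.028*r[1],z]))
E
```

```text
13.6167 [ 0.5394 -0.1982  0.1015] [-1.5 -0.3 -0.8] M [0.03 0.   0.  ] 0.053572358259905715 yaw -5.3850610541518735
(array([ 0.53907156, -0.1931951 ]), 0.03025622169654732) 238 [0.01290472 0.01714356] 53.02959739248774 q6 -26.586703875128038
13.7167 [ 0.53941634 -0.19819525  0.10147472] [-0.61746834 -0.19101241 -0.73178209] 0.05322282619178929 tcp px (np.float64(271.2745510871356), np.float64(189.19514300770598)) +11mm (np.float64(271.31017229778007), np.float64(193.059702896867)) z=.062 (np.float64(271.3929493864917), np.float64(202.86383554345394))
crop origin 211 144
red 263 281 174 192
0.104 (np.float64(271.0690864548183), np.float64(193.68933453042425))
0.106 (np.float64(271.0625918979659), np.float64(192.96882124505407))
0.108 (np.float64(271.0560838558002), np.float64(192.24681188418532))
0.11 (np.float64(271.04956228627617), np.float64(191.52330178329314))
0.112 (np.float64(271.04302714717375), np.float64(190.79828625844158))
```

View pics/s9.png

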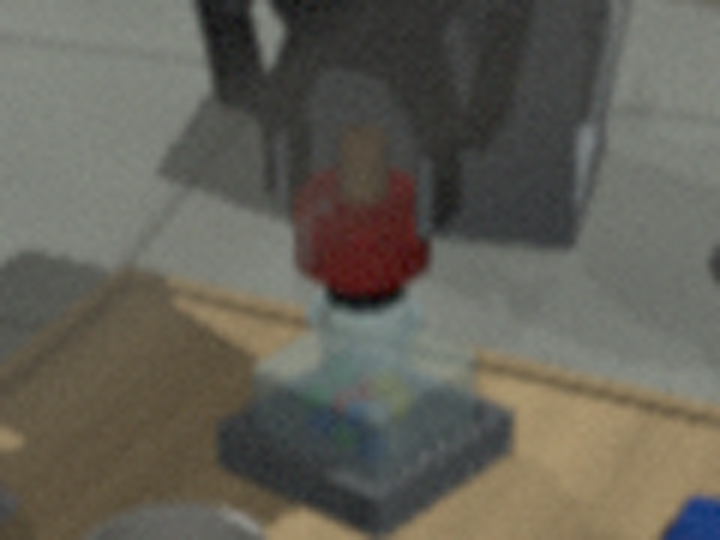

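```bash
python3 -c "
from rig import env
s=env.observe();print(s['time_s'],s['position'],s['grip_width'],max(abs(x) for x in s['qvel']));env.close_job()"
```

```text
13.7667 [ 0.53947645 -0.19821518  0.10155148] 0.05352448374435303 0.11529276517257274
the job is handed in; nothing more can be done
```

I handed the job in at 13.8 s, with the tape on the coaster and the cap held over the jar. No verdict is reported.

- **Tape:** I lifted the roll straight up off the post and lowered it onto the coaster until I felt about 13 N of contact, then released it. The side view afterwards shows it lying flat, near the coaster's centre.
- **Cap:** I gripped it at 80 N and turned it about 67° counter-clockwise. The torque fell from about 0.2 to 0.07 N m, with the tick roughly 75° past the jar's x. I stopped turning there and lifted; the load was only about the cap's own weight.
- **Final state:** The cap is held level, with its lower edge measured at about 0.107–0.108 m against a jar mouth at 0.088 m, so about 2 cm above it. It is centred over the jar to within about 1–2 mm. The last side view shows the jar still down in the holder.

**Checks that disagreed:**
- **Fingertips:** Both cameras put the open fingertips about 35 mm behind the reported tool point, against the stated 11 mm ahead (about 2 mm behind when fully open). I set the grasp heights from what the cameras showed.
- **Cap centre:** The circle fits to the cap in the wrist view drifted up to 5 mm during the turn because the skirt and fingers were in view. I relied on the earlier centre from the two fixed cameras and the holder's corners.
- **Tape re-check:** One wrist-view check of the placed tape was spoiled by the wood's colour; the side view replaced it.

I viewed 12 pictures, two over the budget. I did not check the cup, wrist rest and laptop stand separately at the end, but nothing passed near them below carrying height.

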